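Uncap the nib hopper when its thread hand is unknown

TASK

Take the black cap off the steel nib hopper so that it can be refilled. It is a quarter-turn cap, but some of these hoppers open the usual way and some the reverse way and nothing outside shows which: feel gently which way it turns, never force it, turn it a full quarter turn that way while it is still seated, then lift it straight off. Finish while still holding the cap in the gripper, level and still, about 10 cm straight above the hopper's mouth, and leave the jar, the bowl and the chocolate bar where they stand.

Things in the scene. Friction and masses are not known exactly. Their poses are not given: they have to be found in the camera images.
- hopper: Square steel housing bolted to the worktop, 84 x 84 mm and 100 mm high on a 110 mm square foot; it cannot move. Origin: centre of its underside; z up; the small chute is on its -x side. Its flat top plate (6 mm thick) has an oblong mouth, 46 mm along its x and 28 mm along its y, inside a square rim that is 52 mm wide inside, 60 mm outside and stands 4 mm above the plate.
- mouth (a point): Centre of the hopper's mouth at the upper face of the top plate, 100 mm above the worktop; axes as the hopper's.
- cap: Loose black round cap, 120 g: ribbed grip 50 mm in diameter over the ribs (48 without), 30 mm high. Origin: centre of the grip's underside, which at the start rests on the top plate inside the rim (2 mm play sideways); z up; axes at first agree with the hopper's within 3 degrees. Grip it across the round, fingertips at least 6 mm above the plate to clear the rim; 30 to 40 N is enough.
- ridge (a point): Centre of the cap's top, 30 mm above the cap's origin; axes as the cap's. A low ridge (6 x 36 mm, 2.5 mm high) runs across the top along the cap's y and shows how far the cap has turned.
- t_bar (a point): T-bar under the cap, hidden at first: 37 mm along the cap's y, 10 mm along x. This point: its underside, 14 mm under the cap's origin. Locked under the plate with 2 mm play in height; a hidden stop halts it hard within 25 degrees one way. The other way it turns freely, without rising, and lifts out between 70 and 100 degrees (best 85). Which way opens differs between starts.
- cocoa_jar: Bystander: glass jar with a gold lid, 63 mm diameter, 85 mm high, standing upright; origin: centre of its underside.
- nib_bowl: Bystander: small steel bowl with cocoa nibs, 72 mm diameter, 37 mm high; origin: centre of its underside.
- choc_bar: Bystander: wrapped chocolate bar lying flat, 62 x 164 x 12 mm (long along its y); origin: centre of its underside.
Mind the look-alikes: they are no part of the job. There is more than one size of the hopper; the job needs the larger.

How it is judged:
By the outcome, as a careful person would: the job done as asked, in the order asked, and still so for the second after the job is handed in, while the arm keeps its last pose, push and grip.
It also fails if it takes over 48 s, if anything falls off the work surface, if the arm or the gripper's body presses on something with over 40 N, if the wrist force passes 120 N, or if a joint passes its speed limit or range.

ROBOT

A 6-joint arm with a two-finger parallel gripper is mounted at the origin on the work surface; the furniture and walls round the work are solid. World frame = base frame: x ahead of the robot, y to its left, z up, the work surface at z = 0. Lengths are in m, angles in degrees, forces in N, time in s.
With the tool pointing down it reaches from about 0.4 to 0.825 m from the base axis. Payload 7 kg.
Tool frame: the origin (TCP) lies at the very end of the fingers, on their centre line; the grasp point (between the pads) lies 19 mm behind it (bot.grip_point_offset is the distance from the TCP to the grasp point, in m); z points along the fingers, y is the line along which they close (so a half turn about z gives the same grasp; the last joint's range is limited). The gripper opens to 88 mm and grips with 3 to 60 N. Pads are 19 mm wide; open, the fingers measure 130 mm over their backs; the gripper's body (78 mm by 193 mm) begins 47 mm behind the grasp point.
Start: joints at [-47.378, 20.546, 0.682, 0, -70.136, -16.507], TCP at [0.297, -0.606, 0.227] pointing down, gripper open.
Joint ranges: [-176.03, 176.03], [-82.01, 121.73], [-58.28, 71.71], [-173.87, 95.51], [-174.79, -0.11], [-173.66, 173.66]. Speed limits (degrees/s): [136.94, 136.94, 172.46, 180, 180, 180].

INTERFACE

Orientations are given as a 3x3 rotation matrix whose columns are the frame's x, y, z axes.
In Python, from rig import bot gives the robot as it stands. The module is installed in compiled form; this text tells all that it offers.
- The arm moves only by the tool arm_command, never from a script. Its argument "commands" is a list of rows, each a list of 7 numbers: the closure, from 0 (fully open) to 1 (shut), then the shift along the world's x, y, z in cm, then the turn, a rotation vector about the world's x, y, z in units of 5 degrees (1.0 is 5 degrees). A call has 1 to 12 rows; each row shifts and turns the commanded pose from where the row before left it; what a row does not reach is not made up. A row lasts 1/8 s, in which the tool goes at most 62.5 mm and 10.7 degrees, less where a joint would pass 70% of its speed; a pose out of reach is approached as far as the arm can. A call with a gripper value outside its range is refused whole. The fingers move at their own pace and stop on an object; the grip force is fixed at half the most. Time passes only in rows, so rows that do not move let the fingers close. It gives the time, the measured TCP pose, the force, the opening and the grip force at its end, in the units of the state.
- bot.state(): the state, without advancing time (a new reading comes with each control period).
- bot.capture(name): name is "scene" or "side" or "wrist"; returns a dict with "color" (480x640x3 uint8, red, green, blue), "fov_y" (degrees; the focal length in pixels is half the picture's height over the tangent of half this angle, whatever the lens; pixels are square), "cx", "cy" (the principal point, pixels), "rvec" (rotation vector, rad) and "tvec" (3), from world to camera coordinates, as OpenCV has them. Camera axes: x right, y down, z forward; pixel columns grow to the right and rows downward; lengths in m; the calibration is good to about 2 mm. A picture is of the moment at which its call begins. There is no depth.
- bot.close_job(): hands the job in; it is judged then, once.
The state is a dict: "time": time; "q": joint angles; "qvel": joint speeds; "joint_torque": joint torques, N m; "tool_pos": TCP position; "tool_rot": TCP orientation; "contact_force": force on the tool from outside, world axes, zero at the start; "wrist_torque": the same for the moment, N m; "width": finger opening in m; "grasp_force": force on a finger pad.
Only numpy, scipy, OpenCV 4.12 (cv2) and the standard library are available. Lean on these libraries where they do the work, as an engineer would, in place of code of your own. Each camera call takes 0.05 s, during which the arm holds its last target. There are 200 camera calls.

## Working session

There is one attempt and no reset: what is moved stays moved. The work goes in short steps, Python scripts to look and compute and a tool call to move; the robot and the scene stay as the last step left them, time stands still between calls to the robot, and variables do not carry over. Pictures are saved under pics/ and viewed, at most 10 in all, crops included, and the job is handed in when it is done.

Besides the shell and the picture viewer there is one more tool, called after "Request:" as name(argument=value, ...) on one line, values as JSON. arm_command: Moves the arm, as the interface text tells. Its arguments: {"type":"object","properties":{"commands":{"type":"array"}},"required":["commands"]}

```bash
mkdir -p pics; cat > h.py <<'E'
import numpy as np, cv2
from rig import bot
def K(c):
    f=c["color"].shape[0]/2/np.tan(np.radians(c["fov_y"])/2); return f
def ray(c,u,v,z):
    R=cv2.Rodrigues(np.array(c["rvec"],float))[0]; t=np.array(c["tvec"],float).ravel(); f=K(c)
    o=-R.T@t; d=R.T@np.array([(u-c["cx"])/f,(v-c["cy"])/f,1.]); return o+d*(z-o[2])/d[2]
def proj(c,p):
    R=cv2.Rodrigues(np.array(c["rvec"],float))[0]; q=R@np.array(p)+np.array(c["tvec"],float).ravel(); f=K(c)
    return np.array([c["cx"]+f*q[0]/q[2],c["cy"]+f*q[1]/q[2]])
def snap(n,fn):
    c=bot.capture(n); cv2.imwrite("pics/"+fn,c["color"][:,:,::-1]); 
    import pickle; pickle.dump(c,open("pics/"+fn+".pkl","wb")); return c
def load(fn):
    import pickle; return pickle.load(open("pics/"+fn+".pkl","rb"))
E
python3 - <<'E'
from h import *
for n in("scene","side"):
    c=snap(n,n+"1.png"); R=cv2.Rodrigues(np.array(c["rvec"],float))[0]; print(n,-R.T@np.array(c["tvec"]).ravel(),c["fov_y"])
s=bot.state();print(s)
E
```

```text
scene [0.11982781 0.59469315 0.97065315] 42.48933727552797
side [0.14266915 0.72628323 0.66239981] 54.69604898485073
{'time': 0.1, 'q': array([-4.73788624e+01,  2.05872672e+01,  6.40162594e-01, -1.68014835e-02,
       -7.01366681e+01, -1.65062477e+01]), 'qvel': array([ 0.02904283, -0.15574156,  0.15076738,  0.05408154,  0.02096762,
        0.05077232]), 'joint_torque': array([-1.94712506e-03, -5.84162593e+01,  2.93751472e+01,  7.01549113e+00,
        1.01362600e-02, -6.80524795e-05]), 'tool_pos': array([ 0.29689214, -0.60572184,  0.2257287 ]), 'tool_rot': array([[-8.97957097e-01, -4.40082301e-01, -7.87111744e-04],
       [-4.40082979e-01,  8.97956222e-01,  1.26263352e-03],
       [ 1.51129222e-04,  1.48018521e-03, -9.99998893e-01]]), 'contact_force': array([-0.76362928, -0.5562392 , -0.00392032]), 'wrist_torque': array([-0.01591933,  0.06837718, -0.02022686]), 'grasp_force': 0.0, 'width': 0.08755937675458068}
```

View pics/scene1.png

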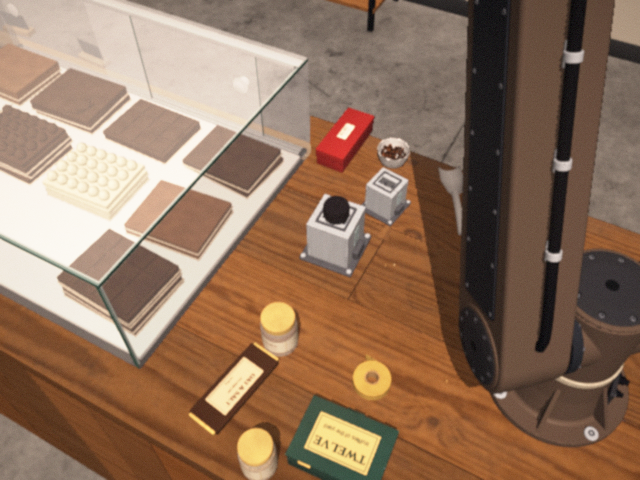

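View pics/side1.png

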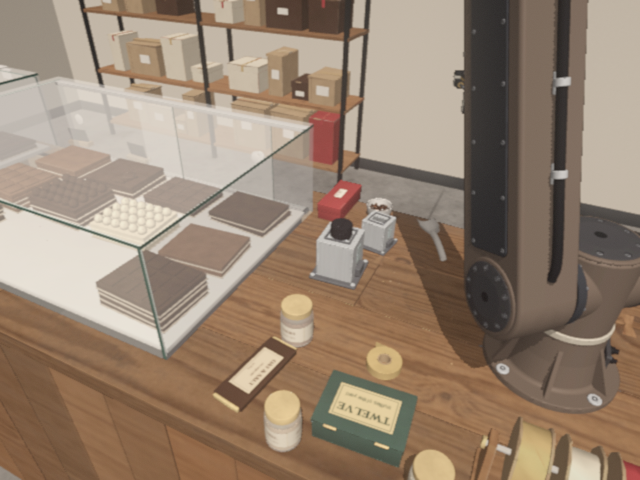

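Scene: the capped hopper has its cap at about (336,210), its foot corners at (303,255), (350,271) and (369,237), and the display case to its left. In the side view the cap is at (342,231). The small uncapped hopper is behind it at (387,195).

```bash
python3 - <<'E'
from h import *
for n,(u,v),foot in(("scene",(336,210),[(303,255),(350,271),(369,237)]),("side",(342,231),[(313,274),(357,282),(367,262)])):
    c=load(n+"1.png"); g=c["color"].max(2); m=(g<65).astype(np.uint8)
    k,l,st,ce=cv2.connectedComponentsWithStats(m); i=l[v,u]; print(n,i,st[i],ce[i], ray(c,*ce[i],.115))
    P=[ray(c,*p,0.004) for p in foot]; print(np.round(P,4)); 
    for a,b in((0,1),(1,2)): d=P[b]-P[a]; print(np.hypot(*d[:2]),np.degrees(np.arctan2(d[1],d[0])))
    print("ctr",(P[0]+P[2])/2)
    if n=="scene":
        cr=c["color"][150:290,260:430,::-1]
    else: cr2=c["color"][180:300,270:440,::-1]
cv2.imwrite("pics/z.png",np.vstack([cv2.resize(x,None,fx=3 if 0 else 2.2,fy=2.2,interpolation=2) for x in(cr,cr2)])) 
c=load("scene1.png")
for nm,p in dict(case=(303,152),jarA=(279,315),bowl=(394,150),small=(387,185)).items(): print(nm,ray(c,*p,0.0 if nm=="case" else .08))
E
```

```text
scene 16 [323 197  26  27 555] [335.89009009 209.77657658] [ 0.45612823 -0.07498158  0.115     ]
[[ 0.5027 -0.0272  0.004 ]
 [ 0.4041 -0.0358  0.004 ]
 [ 0.4077 -0.1284  0.004 ]]
0.09891725622988874 -174.99724140602711
0.09264714878562046 -87.76508880290847
ctr [ 0.45520048 -0.07781441  0.004     ]
side 58 [331 225  21  14 139] [340.76978417 232.82733813] [ 0.45146958 -0.06098713  0.115     ]
[[ 0.5029 -0.032   0.004 ]
 [ 0.4018 -0.0503  0.004 ]
 [ 0.4081 -0.1315  0.004 ]]
0.10270974896624406 -169.71791854202337
0.08137875465589259 -85.57132163267165
ctr [ 0.45548918 -0.08174647  0.004     ]
case [ 0.64740035 -0.28494816  0.        ]
jarA [0.44658751 0.15012522 0.08      ]
bowl [ 0.43876034 -0.3063443   0.08      ]
small [ 0.41021224 -0.2077324   0.08      ]
```

View pics/z.png

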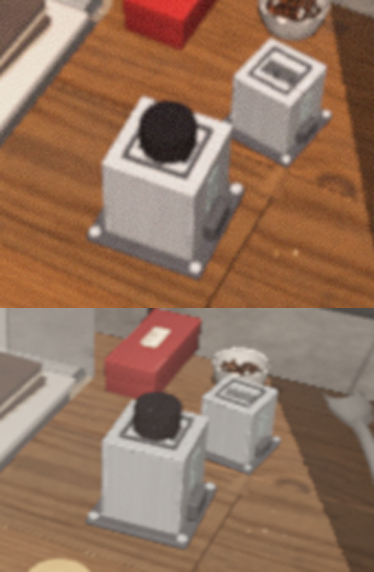

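The larger hopper is near (0.456, -0.077), with its chute toward the robot. I'll go above it and look from close by.

Request:
arm_command(commands=[[0,1.3,4.4,0.5,0,0,0.9],[0,1.3,4.4,0.5,0,0,0.9],[0,1.3,4.4,0.5,0,0,0.9],[0,1.3,4.4,0.5,0,0,0.9],[0,1.3,4.4,0.5,0,0,0.9],[0,1.3,4.4,0.5,0,0,0.9],[0,1.3,4.4,0.5,0,0,0.9],[0,1.3,4.4,0.5,0,0,0.9],[0,1.3,4.4,0.5,0,0,0.9],[0,1.3,4.4,0.5,0,0,0.9],[0,1.3,4.4,0.5,0,0,0.9],[0,1.3,4.4,0.5,0,0,0.9]])

```text
time: 1.6
tool_pos: [0.453, -0.0766, 0.2867]
tool_rot: [[-0.169, -0.986, -0.0], [-0.986, 0.169, 0.0], [-0.0, 0.0, -1.0]]
contact_force: [1.8, -1.0, 0.4]
width: 0.0877
grasp_force: 0.0
```

Request:
arm_command(commands=[[0,0,0,0,0,0,0],[0,0,0,0,0,0,0]])

```text
time: 1.85
tool_pos: [0.4528, -0.078, 0.2862]
tool_rot: [[-0.171, -0.985, -0.001], [-0.985, 0.171, -0.0], [0.0, 0.001, -1.0]]
contact_force: [-0.7, -0.7, -0.8]
width: 0.0874
grasp_force: 0.0
```

```bash
python3 - <<'E'
from h import *
c=snap("wrist","w1.png"); s=bot.state(); R=cv2.Rodrigues(np.array(c["rvec"],float))[0]
print(s["q"],s["tool_pos"],s["tool_rot"],s["contact_force"],s["wrist_torque"],-R.T@np.array(c["tvec"]).ravel())
E
```

```text
[ 1.48356053e+01 -2.43476507e+00 -1.94366185e+01 -4.99072496e-03
 -7.30392313e+01 -2.47544718e+01] [ 0.45268933 -0.07847498  0.28624216] [[-1.72278450e-01 -9.85048032e-01 -7.14493066e-04]
 [-9.85048265e-01  1.72278565e-01 -1.03063186e-04]
 [ 2.24614029e-04  6.86054590e-04 -9.99999739e-01]] [ 0.90698699 -0.33018704 -0.65690222] [-0.00168859  0.11394841  0.01964061] [ 0.44048852 -0.15417063  0.44450479]
```

View pics/w1.png

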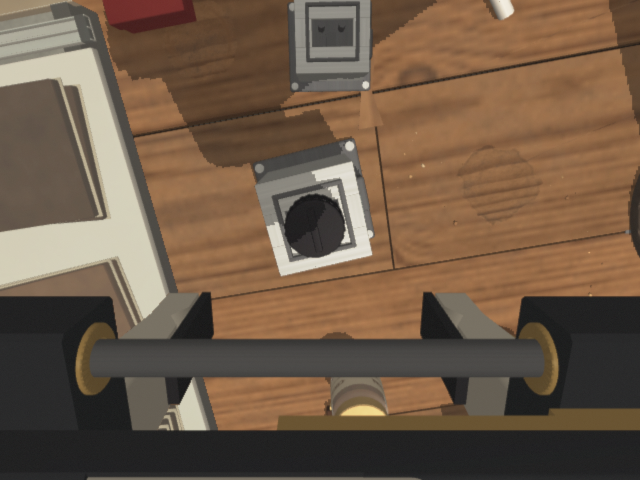

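Wrist view: the cap's top is at about (315,225), with the ridge running roughly vertically through it. The square rim spans about (275,180)–(355,260), and the display case is to the left.

```bash
python3 - <<'E'
from h import *
c=load("w1.png"); im=c["color"]; g=im.max(2)
k,l,st,ce=cv2.connectedComponentsWithStats((g<48).astype(np.uint8)); i=l[225,305]; print(st[i])
m=(l==i).astype(np.uint8); cn=max(cv2.findContours(m,0,1)[0],key=cv2.contourArea)
(u,v),r=cv2.minEnclosingCircle(cn); print(u,v,r,ray(c,u,v,.13), "r",np.linalg.norm(ray(c,u+r,v,.13)-ray(c,u,v,.13)))
def ang(a,b,z): d=ray(c,*b,z)-ray(c,*a,z); return np.degrees(np.arctan2(d[1],d[0])),np.linalg.norm(d)
# white top plate lower corners (270,276)?,(371,255)
print("front edge",ang((281,275),(371,254),.1))
cr=im[165:285,245:385,::-1]; cr=np.clip(cr.astype(float)**.6*9,0,255).astype(np.uint8)
cv2.imwrite("pics/w1z.png",cv2.resize(cr,None,fx=5,fy=5,interpolation=2))
E
```

```text
[ 284  194   60   57 1443]
313.0 223.5 30.923391342163086 [ 0.45571924 -0.08057318  0.13      ] r 0.024215453204128216
front edge (np.float64(-176.02325208370306), np.float64(0.08174086156806797))
```

View pics/w1z.png

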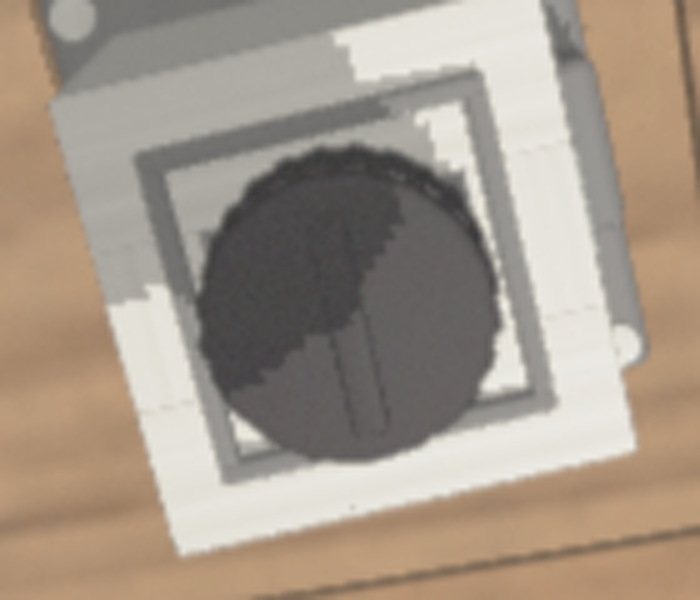

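```bash
python3 - <<'E'
from h import *
c=load("w1.png")
f=lambda x,y,z: ray(c,245+(x+.5)/5-.5,165+(y+.5)/5-.5,z)
print("cap",f(350,318,.13),"ridge",f(352,327,.1325))
P=[f(*p,.104) for p in((137,155),(478,70),(553,403),(228,483))]; print("rim",np.mean(P,0))
for i in range(4): d=P[(i+1)%4]-P[i]; print(np.linalg.norm(d),np.degrees(np.arctan2(d[1],d[0]))%90)
T=[f(*p,.1) for p in((50,100),(180,555),(635,450))]; print("plate",(T[0]*0+f(50,100,.1)+f(635,450,.1))/2)
d=f(372,432,.1325)-f(332,222,.1325); print("ridge",np.linalg.norm(d),np.degrees(np.arctan2(d[1],d[0])))
# case edge
for p in((100,20),(215,300)): print(ray(c,*p,0))
E
```

```text
cap [ 0.45514039 -0.07662372  0.13      ] ridge [ 0.45496655 -0.07576126  0.1325    ]
rim [ 0.45542483 -0.07645638  0.104     ]
0.058199441667171725 4.101689531911774
0.05873348989575489 3.7498071302726856
0.05806046426516018 4.589392011110523
0.05922699498220578 3.8892214088019017
plate [ 0.4554069  -0.07595385  0.1       ]
ridge 0.0343813144970751 90.52578426145575
[ 0.62992465 -0.28472794  0.        ]
[0.59084903 0.02058982 0.        ]
```

Request:
arm_command(commands=[[0,0.25,0.2,-2,0,0,0],[0,0,0,-2.5,0,0,0],[0,0,0,-2.5,0,0,0],[0,0,0,-2.5,0,0,0],[0,0,0,-2,0,0,0],[0,0,0,-1.5,0,0,0],[0,0,0,-1,0,0,0],[0,0,0,-0.5,0,0,0],[0,0,0,0,0,0,0],[0,0,0,0,0,0,0]])

```text
time: 3.15
tool_pos: [0.456, -0.076, 0.1421]
tool_rot: [[-0.171, -0.985, 0.001], [-0.985, 0.171, 0.0], [-0.0, -0.001, -1.0]]
contact_force: [0.4, -0.1, 0.4]
width: 0.0876
grasp_force: 0.0
```

Request:
arm_command(commands=[[0,-0.05,0,-1.3,0,0,0],[0,0,0,-1.2,0,0,0],[0,0,0,-0.7,0,0,0],[0,0,0,0,0,0,0],[0,0,0,0,0,0,0],[0,0,0,0,0,0,0]])

```text
time: 3.9
tool_pos: [0.4554, -0.076, 0.1099]
tool_rot: [[-0.172, -0.985, 0.001], [-0.985, 0.172, 0.0], [-0.0, -0.001, -1.0]]
contact_force: [-0.0, 1.3, -0.0]
width: 0.0877
grasp_force: 0.0
```

```bash
python3 - <<'E'
from h import *
c=snap("wrist","w2.png"); s=bot.state(); print(s["tool_pos"],s["contact_force"],s["wrist_torque"],proj(c,(.455,-.076,.13)))
E
```

```text
[ 0.45533502 -0.07602984  0.10985106] [ 0.47913727 -0.60969369  0.27011529] [ 0.00904865  0.08262103 -0.01530236] [319.54863717 338.41198938]
```

View pics/w2.png

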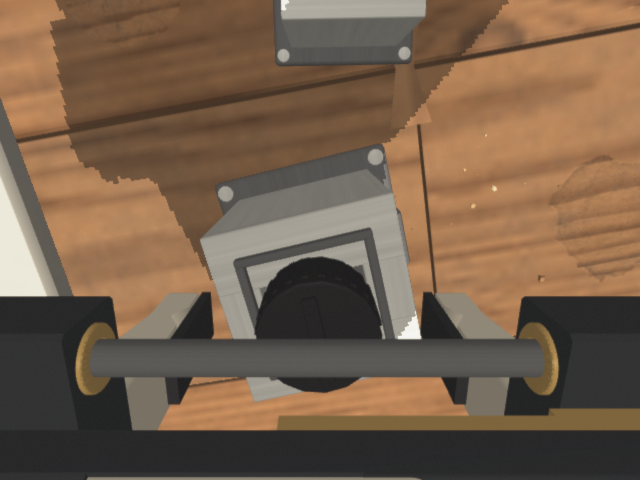

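The cap at (319,325) sits midway between the fingers (edges at x of about 205 and 430). Closing.

Request:
arm_command(commands=[[1,0,0,0,0,0,0],[1,0,0,0,0,0,0],[1,0,0,0,0,0,0],[1,0,0,0,0,0,0],[1,0,0,0,0,0,0],[1,0,0,0,0,0,0],[1,0,0,0,0,0,0],[1,0,0,0,0,0,0]])

```text
time: 4.95
tool_pos: [0.4551, -0.0761, 0.1096]
tool_rot: [[-0.172, -0.985, -0.0], [-0.985, 0.172, -0.0], [0.0, 0.0, -1.0]]
contact_force: [-0.1, -0.1, 0.6]
width: 0.0475
grasp_force: 30.0
```

```bash
cat > st.py <<'E'
from h import *
s=bot.state(); y=s["tool_rot"][:,1]
print("t",s["time"],s["tool_pos"].round(4),"yaw",np.degrees(np.arctan2(y[1],y[0])).round(2),"F",s["contact_force"].round(1),"T",s["wrist_torque"].round(3),"w",s["width"].round(4),"g",round(float(s["grasp_force"]),1),"q6",s["q"][5].round(1))
E
python3 st.py
```

```text
Traceback (most recent call last):
  File "st.py", line 3, in <module>
    print("t",s["time"],s["tool_pos"].round(4),"yaw",np.degrees(np.arctan2(y[1],y[0])).round(2),"F",s["contact_force"].round(1),"T",s["wrist_torque"].round(3),"w",s["width"].round(4),"g",round(float(s["grasp_force"]),1),"q6",s["q"][5].round(1))
                                                                                                                                                                   ^^^^^^^^^^^^^^^^
AttributeError: 'float' object has no attribute 'round'
```

Gripped at 30 N. Now I'll feel counter-clockwise gently.

```bash
sed -i 's/s\["width"\].round(4)/round(s["width"],4)/' st.py; python3 st.py
```

```text
t 4.95 [ 0.4551 -0.0761  0.1096] yaw 170.11 F [-0.1 -0.1  0.6] T [0.051 0.211 0.011] w 0.0475 g 30.0 q6 -25.0
```

Request:
arm_command(commands=[[1,0,0,0,0,0,0.3],[1,0,0,0,0,0,0.3],[1,0,0,0,0,0,0]])

```text
time: 5.32
tool_pos: [0.4551, -0.0761, 0.1096]
tool_rot: [[-0.119, -0.993, 0.0], [-0.993, 0.119, 0.0], [-0.0, -0.0, -1.0]]
contact_force: [0.1, -0.2, -0.3]
width: 0.0474
grasp_force: 30.0
```

```bash
python3 st.py
```

```text
t 5.325 [ 0.4551 -0.0761  0.1096] yaw 173.15 F [ 0.1 -0.2 -0.3] T [0.016 0.074 0.049] w 0.0474 g 30.0 q6 -21.9
```

Request:
arm_command(commands=[[1,0,0,0,0,0,0.3],[1,0,0,0,0,0,0.3],[1,0,0,0,0,0,0]])

```text
time: 5.7
tool_pos: [0.4551, -0.0761, 0.1096]
tool_rot: [[-0.067, -0.998, -0.0], [-0.998, 0.067, 0.0], [-0.0, 0.0, -1.0]]
contact_force: [-0.4, -0.3, 0.4]
width: 0.0474
grasp_force: 30.0
```

```bash
python3 st.py
```

```text
t 5.7 [ 0.4551 -0.0761  0.1096] yaw 176.15 F [-0.4 -0.3  0.4] T [ 0.034  0.026 -0.   ] w 0.0474 g 30.0 q6 -18.9
```

Request:
arm_command(commands=[[1,0,0,0,0,0,0.3],[1,0,0,0,0,0,0.3],[1,0,0,0,0,0,0]])

```text
time: 6.08
tool_pos: [0.4551, -0.0761, 0.1095]
tool_rot: [[-0.015, -1.0, -0.0], [-1.0, 0.015, -0.0], [0.0, 0.0, -1.0]]
contact_force: [0.9, -0.6, 0.1]
width: 0.0471
grasp_force: 30.0
```

```bash
python3 st.py
```

```text
t 6.075 [ 0.4551 -0.0761  0.1095] yaw 179.15 F [ 0.9 -0.6  0.1] T [ 0.013  0.103 -0.036] w 0.0471 g 30.0 q6 -15.9
```

Request:
arm_command(commands=[[1,0,0,0,0,0,0.3],[1,0,0,0,0,0,0.3],[1,0,0,0,0,0,0]])

```text
time: 6.45
tool_pos: [0.4551, -0.0761, 0.1095]
tool_rot: [[0.038, -0.999, -0.0], [-0.999, -0.038, -0.0], [0.0, 0.0, -1.0]]
contact_force: [-0.8, -0.4, 0.3]
width: 0.0475
grasp_force: 30.0
```

```bash
python3 st.py
```

```text
t 6.45 [ 0.4551 -0.0761  0.1095] yaw -177.85 F [-0.8 -0.4  0.3] T [0.01  0.139 0.061] w 0.0475 g 30.0 q6 -12.9
```

Request:
arm_command(commands=[[1,0,0,0,0,0,0.3],[1,0,0,0,0,0,0.3],[1,0,0,0,0,0,0]])

```text
time: 6.82
tool_pos: [0.4551, -0.0761, 0.1096]
tool_rot: [[0.09, -0.996, -0.0], [-0.996, -0.09, -0.0], [0.0, 0.0, -1.0]]
contact_force: [-0.2, 0.2, 0.5]
width: 0.0475
grasp_force: 30.0
```

```bash
python3 st.py
```

```text
t 6.825 [ 0.4551 -0.0761  0.1096] yaw -174.85 F [-0.2  0.2  0.5] T [-0.     0.086 -0.004] w 0.0475 g 30.0 q6 -9.9
```

Request:
arm_command(commands=[[1,0,0,0,0,0,0.3],[1,0,0,0,0,0,0.3],[1,0,0,0,0,0,0]])

```text
time: 7.2
tool_pos: [0.4551, -0.0761, 0.1096]
tool_rot: [[0.142, -0.99, 0.0], [-0.99, -0.142, 0.0], [-0.0, -0.0, -1.0]]
contact_force: [0.6, 0.3, 0.2]
width: 0.0469
grasp_force: 30.0
```

```bash
python3 st.py
```

```text
t 7.2 [ 0.4551 -0.0761  0.1096] yaw -171.85 F [0.6 0.3 0.2] T [ 0.017  0.065 -0.005] w 0.0469 g 30.0 q6 -6.9
```

Request:
arm_command(commands=[[1,0,0,0,0,0,0.3],[1,0,0,0,0,0,0.3],[1,0,0,0,0,0,0]])

```text
time: 7.58
tool_pos: [0.4551, -0.0761, 0.1096]
tool_rot: [[0.193, -0.981, 0.0], [-0.981, -0.193, 0.0], [-0.0, -0.0, -1.0]]
contact_force: [0.1, 0.2, 0.2]
width: 0.0472
grasp_force: 30.0
```

```bash
python3 st.py
```

```text
t 7.575 [ 0.4551 -0.0761  0.1096] yaw -168.85 F [0.1 0.2 0.2] T [0.047 0.071 0.032] w 0.0472 g 30.0 q6 -3.9
```

Request:
arm_command(commands=[[1,0,0,0,0,0,0.3],[1,0,0,0,0,0,0.3],[1,0,0,0,0,0,0]])

```text
time: 7.95
tool_pos: [0.4551, -0.0761, 0.1096]
tool_rot: [[0.244, -0.97, -0.0], [-0.97, -0.244, -0.0], [0.0, 0.0, -1.0]]
contact_force: [-0.9, 0.8, 0.7]
width: 0.0473
grasp_force: 30.0
```

```bash
python3 st.py
```

```text
t 7.95 [ 0.4551 -0.0761  0.1096] yaw -165.85 F [-0.9  0.8  0.7] T [0.043 0.066 0.049] w 0.0473 g 30.0 q6 -0.9
```

Request:
arm_command(commands=[[1,0,0,0,0,0,0.3],[1,0,0,0,0,0,0.3],[1,0,0,0,0,0,0.3],[1,0,0,0,0,0,0]])

```text
time: 8.45
tool_pos: [0.4551, -0.0761, 0.1096]
tool_rot: [[0.32, -0.948, -0.0], [-0.948, -0.32, -0.0], [0.0, 0.0, -1.0]]
contact_force: [0.2, -0.0, 0.5]
width: 0.0472
grasp_force: 30.0
```

```bash
python3 st.py; python3 - <<'E'
from h import *
c=snap("wrist","w3.png")
cr=c["color"][220:400,200:440,::-1]; cr=np.clip(cr.astype(float)**.6*9,0,255).astype(np.uint8)
cv2.imwrite("pics/w3z.png",cv2.resize(cr,None,fx=3,fy=3,interpolation=2))
E
```

```text
t 8.45 [ 0.4551 -0.0761  0.1096] yaw -161.35 F [ 0.2 -0.   0.5] T [-0.022  0.131  0.032] w 0.0472 g 30.0 q6 3.6
```

View pics/w3z.png

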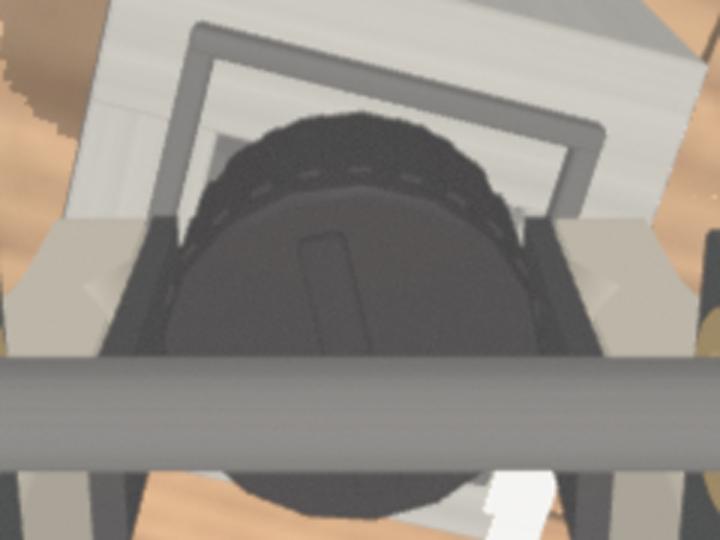

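The ridge kept its place relative to the fingers and the hopper turned beneath it. The cap has gone 28.5° without resistance, so counter-clockwise opens; I'll continue to about 88°.

Request:
arm_command(commands=[[1,0,0,0,0,0,0.6],[1,0,0,0,0,0,0.6],[1,0,0,0,0,0,0.6],[1,0,0,0,0,0,0.6],[1,0,0,0,0,0,0.6],[1,0,0,0,0,0,0.6],[1,0,0,0,0,0,0.6],[1,0,0,0,0,0,0.6],[1,0,0,0,0,0,0]])

```text
time: 9.62
tool_pos: [0.4551, -0.0761, 0.1095]
tool_rot: [[0.677, -0.736, -0.0], [-0.736, -0.677, -0.0], [-0.0, 0.0, -1.0]]
contact_force: [0.5, -0.1, 0.5]
width: 0.0472
grasp_force: 30.0
```

```bash
python3 st.py
```

```text
t 9.625 [ 0.4551 -0.0761  0.1095] yaw -137.41 F [ 0.5 -0.1  0.5] T [-0.019  0.162  0.014] w 0.0472 g 30.0 q6 27.5
```

Turned 52.5° so far; 35.5° more to go.

Request:
arm_command(commands=[[1,0,0,0,0,0,0.6],[1,0,0,0,0,0,0.6],[1,0,0,0,0,0,0.6],[1,0,0,0,0,0,0.6],[1,0,0,0,0,0,0.6],[1,0,0,0,0,0,0.6],[1,0,0,0,0,0,0.6],[1,0,0,0,0,0,0.6],[1,0,0,0,0,0,0.6],[1,0,0,0,0,0,0.6],[1,0,0,0,0,0,0.6],[1,0,0,0,0,0,0.5]])

```text
time: 11.12
tool_pos: [0.455, -0.0761, 0.1096]
tool_rot: [[0.979, -0.206, -0.0], [-0.206, -0.979, -0.0], [-0.0, 0.0, -1.0]]
contact_force: [-0.6, -0.1, 0.4]
width: 0.0472
grasp_force: 30.0
```

Request:
arm_command(commands=[[1,0,0,0,0,0,0],[1,0,0,0,0,0,0]])

```text
time: 11.38
tool_pos: [0.455, -0.0761, 0.1096]
tool_rot: [[0.978, -0.207, -0.0], [-0.207, -0.978, -0.0], [-0.0, 0.0, -1.0]]
contact_force: [0.7, 0.1, 0.1]
width: 0.0471
grasp_force: 30.0
```

```bash
python3 st.py; python3 - <<'E'
from h import *
c=snap("wrist","w4.png")
cr=c["color"][220:400,200:440,::-1]; cr=np.clip(cr.astype(float)**.6*9,0,255).astype(np.uint8)
cv2.imwrite("pics/w4z.png",cv2.resize(cr,None,fx=3,fy=3,interpolation=2))
E
```

```text
t 11.375 [ 0.455  -0.0761  0.1096] yaw -101.97 F [0.7 0.1 0.1] T [-0.153  0.185  0.051] w 0.0471 g 30.0 q6 63.0
```

View pics/w4z.png

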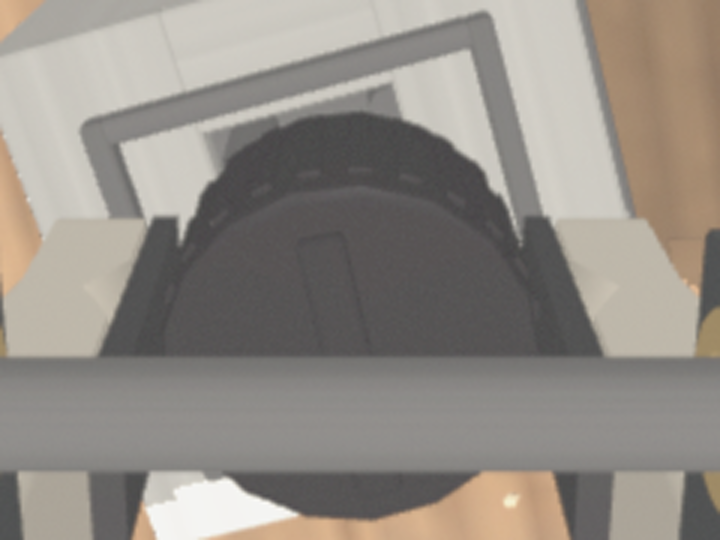

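The ridge is unmoved relative to the fingers and now runs close to parallel with the rim's crosswise side, so the turn is 88°. I'll lift gently.

Request:
arm_command(commands=[[1,0,0,0.15,0,0,0],[1,0,0,0.15,0,0,0],[1,0,0,0.15,0,0,0],[1,0,0,0,0,0,0]])

```text
time: 11.92
tool_pos: [0.4552, -0.076, 0.1142]
tool_rot: [[0.979, -0.206, 0.0], [-0.206, -0.979, 0.0], [0.0, -0.0, -1.0]]
contact_force: [-0.2, -0.4, -1.8]
width: 0.047
grasp_force: 30.0
```

```bash
python3 st.py
```

```text
t 11.925 [ 0.4552 -0.076   0.1142] yaw -101.89 F [-0.2 -0.4 -1.8] T [-0.074  0.136 -0.018] w 0.047 g 30.0 q6 63.0
```

Request:
arm_command(commands=[[1,0,0,0.3,0,0,0],[1,0,0,0.4,0,0,0],[1,0,0,0.6,0,0,0],[1,0,0,1,0,0,0],[1,0,0,1.4,0,0,0],[1,0,0,1.6,0,0,0],[1,0,0,1.6,0,0,0],[1,0,0,1.4,0,0,0],[1,0,0,0.8,0,0,0],[1,0,0,0.4,0,0,0],[1,0,0,0,0,0,0],[1,0,0,0,0,0,0]])

```text
time: 13.42
tool_pos: [0.4548, -0.0761, 0.2086]
tool_rot: [[0.979, -0.206, -0.001], [-0.206, -0.979, -0.0], [-0.001, 0.0, -1.0]]
contact_force: [-0.8, -0.2, -0.5]
width: 0.0473
grasp_force: 30.0
```

Request:
arm_command(commands=[[1,0,0,0,0,0,0],[1,0,0,0,0,0,0],[1,0,0,0,0,0,0],[1,0,0,0,0,0,0]])

```text
time: 13.92
tool_pos: [0.4551, -0.0761, 0.209]
tool_rot: [[0.979, -0.206, -0.0], [-0.206, -0.979, -0.0], [-0.0, 0.0, -1.0]]
contact_force: [-0.8, -0.2, -1.6]
width: 0.0473
grasp_force: 30.0
```

```bash
python3 st.py; python3 - <<'E'
from h import *
c=snap("side","s2.png")
cv2.imwrite("pics/s2z.png",cv2.resize(c["color"][120:420,200:480,::-1],None,fx=2,fy=2,interpolation=2))
E
```

```text
t 13.925 [ 0.4551 -0.0761  0.209 ] yaw -101.89 F [-0.8 -0.2 -1.6] T [-0.049  0.121  0.001] w 0.0473 g 30.0 q6 63.0
```

View pics/s2z.png

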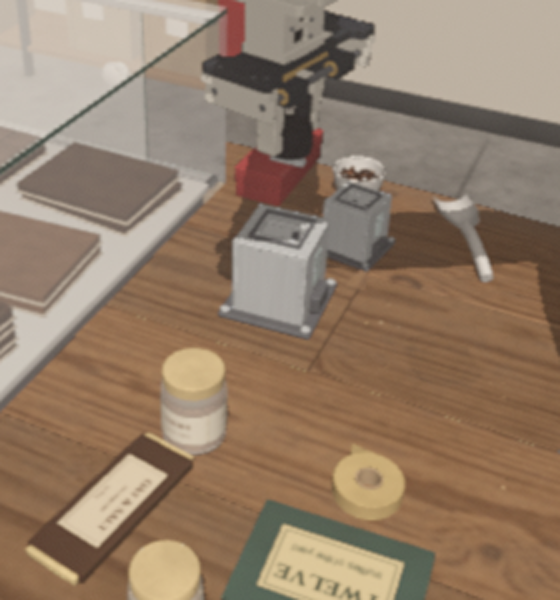

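The cap is off and held above the open mouth (mouth at crop (285,228), cap at (293,150)). The jar, bowl and bar have not moved.

```bash
python3 -c "
from rig import bot
print(bot.close_job())"
```

```text
the job is handed in; nothing more can be done
None
```

The cap turned freely counter-clockwise, came off after 88°, and was handed in held level and still about 10 cm above the hopper's mouth, with the jar, bowl and bar untouched.

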